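# Plug the exhaust silencer into the valve manifold

### The job

Take the spare bronze silencer out of the kit block and push its stem into the open push-fit port of the valve manifold until it locks and bottoms firmly on the stop inside. Then, still holding it, prove the lock with a steady upward tug of 10 to 20 N, and let go, leaving it locked in place. Do not ram or yank it, and leave the other things on the bench alone.

Things in the scene. Friction and masses are not known exactly. Their poses are not given: they have to be found in the camera images.
- silencer_mid (a point): spare silencer, upright, 87 mm tall, 60 g: steel stem below, hexagon flange 22 mm dia x 5 mm, bronze body 22 mm dia x 50 mm, domed top. Point: on its axis, half-way up the bronze body (best grip), 62 mm above the stem's end; z up. Starts standing in either hole of the kit block, flange on the block: draw it 32 mm straight up. Stands 50 N against the port; harder is ramming or yanking and fails
- silencer_tip (a point): centre of the lower end of the silencer's stem, on its axis, 62 mm below silencer_mid; z up along the part. The stem is 12 mm dia and 32 mm long up to the flange; its end is a rounded nose (hemisphere, 6 mm radius) and a locking groove runs round it 10 to 19 mm above the end
- port_mouth (a point): centre of the open push-fit port's mouth, level with the top of its blue collar at rest, 67 mm above the bench; z up. The mouth flares from 14 to 18 mm dia in its top 2.5 mm; the bore below is 13 mm. The hard stop lies 25.5 to 28 mm below the mouth (it differs from port to port: feel for it); home = silencer_tip on the stop, flange 4 to 6.5 mm above the collar
- port: the open push-fit port, steel, 26 mm dia, pointing straight up from either end of the manifold (a fitted silencer is on the other end). Origin on its axis 37 mm below port_mouth; its steel rim is 5 mm below port_mouth. Fixed, stiff
- collar (a joint): travel of the port's blue release collar (21 mm dia), m: 0 = up (rest), 0.003 = fully down. Coupled to the jaws: it dips about 1.7 mm while they ride on the stem and pops back to 0 when they have snapped into the groove; pressing it opens the jaws and frees the stem
- collet: ring of four spring jaws in the open port, origin on its axis 11.8 mm below port_mouth. The stem's nose meets them about 13 mm below the mouth; spreading them takes about 4 to 18 N, then a light drag; they snap into the groove (drawing it in) when the stem's end is about 23.5 mm below the mouth, and then hold against a pull; pulled back from the stop there are 2 to 5 mm of free play
- seat: the hard tube stop at the bottom of the open port's bore, rigid. Origin: on the axis 28 mm below port_mouth; the real stop is 0 to 2.5 mm above it
- manifold: valve manifold screwed to the bench: steel plate 100 x 256 x 6 mm, aluminium bar along its y (52 x 240 mm, top 30 mm above the bench), three valves in the middle up to 65 mm above the bench; port axes at y = -95 and +95 mm. Origin: centre of its underside
- used_port: the port at the manifold's other end with its silencer already fitted (top 126 mm above the bench, 26 mm diameter); fixed. Origin on its axis, 30 mm above the bench
- kit_block: black block that holds spare parts, 46 x 130 x 42 mm (x, y, z), fixed to the bench; two upright holes of 13.6 mm at y = -40 and +40 mm of its frame. Origin: centre of its underside
- plug_mid (a point): a red-headed blanking plug standing in the other hole of the kit block, head 20 mm diameter and 17 mm high (top 59 mm above the bench); to be left alone. The point is half-way up its head
- meter: yellow hand-held multimeter lying on the bench, 82 x 165 x 43 mm; to be left alone. Origin: centre of its underside
- screwdriver: red-handled screwdriver lying on the bench, 190 mm long, under 35 mm high; to be left alone
There are look-alikes about, which are no part of the job. What is shaped like the part that bears silencer_mid but red is not meant.

How it is judged:
By the outcome, as a careful person would: the job done as asked, in the order asked, and still so for the second after the job is handed in, with the robot touching nothing.
It also fails if it takes over 72 s, if anything falls off the work surface, if the arm or the gripper's body presses on something with over 40 N, if the wrist force passes 120 N, or if a joint passes its speed limit or range.

### The arm

A 6-joint arm with a two-finger parallel gripper is mounted at the origin on the work surface. World frame = base frame: x ahead of the robot, y to its left, z up, the work surface at z = 0. Lengths are in m, angles in rad, forces in N, time in s.
With the tool pointing down it reaches from about 0.425 to 0.925 m from the base axis. Payload 12.5 kg.
Tool frame: the origin (TCP) lies midway between the tips of the shut fingers; the grasp point (between the pads) lies env.grasp_offset behind it (env.grasp_offset is the distance from the TCP to the grasp point, in m); z points along the fingers, y is the direction in which the jaws open and shut (so a half turn about z gives the same grasp; the last joint's range is limited). The gripper opens to 85 mm and grips with 20 to 120 N. Pads are 22 mm wide; open, the fingers measure 114 mm over their backs; the gripper's body (76 mm by 85 mm) begins 54 mm behind the grasp point. The pads swing forward as they close: fully open they stand 13 mm farther back than shut.
Start: joints at [1.061, 0.491, 1.559, -0, 1.092, -0.106], TCP at [0.246, 0.575, 0.231] pointing down, gripper open.
Joint ranges: [-3.1, 3.1], [-0.84, 2.19], [0.05, 2.79], [-1.13, 4.28], [0.06, 2.93], [-2.69, 2.69]. Speed limits (rad/s): [2.22, 2.22, 2.79, 3.14, 3.14, 3.14].

### API

Orientations are given as a unit quaternion [w, x, y, z].
In Python, from workcell import env gives the robot as it stands.
- The arm moves only by the tool apply_moves, never from a script. Its argument "deltas" is a list of rows, each a list of 7 numbers: the shift along the tool's x, y, z in mm, then the turn, a rotation vector about the tool's x, y, z in degrees, then the closure, from 0 (fully open) to 1 (shut). A call has 1 to 8 rows; each row shifts and turns the commanded pose from where the row before left it, along the tool's axes as they then stand; what a row does not reach is not made up. A row lasts 1/8 s, in which the tool goes at most 62.5 mm and 10.7 degrees, less where a joint would pass 70% of its speed; a pose out of reach is approached as far as the arm can. A call is refused whole if a number of a shift passes 62.5 or a number of a turn 10.7, either way. A call with a gripper value outside its range is refused whole. The fingers move at their own pace and stop on an object; "force" is the grip in N (left out, the last holds). Time passes only in rows, so rows that do not move let the fingers close. It gives the time, the measured TCP pose, the force and the opening at its end, in the units of the state.
- env.get_state(): the state, without advancing time (a new reading comes with each control period).
- env.read_camera(name): name is "scene" or "top"; returns the picture (400x640x3 uint8, red, green, blue); there is no depth.
- env.camera_info(name): a dict with "intrinsics" (3x3 intrinsics, pixels), "k1" (the pictures are not rectified: a ray, as slopes to the right and down, at radius r is drawn at 1 + k1 r^2 times it, then the intrinsics apply), "eye" and "rotation" of the camera in the world. Camera axes: x right, y up, looking along -z (the intrinsics and any distortion apply to the point x, -y, -z); pixel columns grow to the right and rows downward; lengths in m; the calibration is good to about 2 mm. A picture is of the moment at which its call begins. camera_info takes no time and is no camera call.
- env.hand_in(): hands the job in, once; it reports no verdict.
The state is a dict: "clock": time; "q": joint angles; "dq": joint speeds; "effort": joint torques, N m; "ee_pos": TCP position; "tool_rot": TCP orientation; "contact_force": force on the tool from outside, world axes, zero at the start; "moment": the same for the moment, N m; "finger_gap": opening from 0.0 (shut) to 1.0 (fully open).
Only numpy, scipy, OpenCV 4.12 (cv2) and the standard library are available. Lean on these libraries where they do the work, as an engineer would, in place of code of your own. Each camera call takes 0.05 s, during which the arm holds its last target. There are 200 camera calls.

## Working session

There is one attempt and no reset: what is moved stays moved. The work goes in short steps, Python scripts to look and compute and a tool call to move; the robot and the scene stay as the last step left them, time stands still between calls to the robot, and variables do not carry over. Pictures are saved under pics/ and viewed, about 8 in all and at most 12, crops included, and the job is handed in when it is done.

Besides the shell and the picture viewer there is one more tool, called after ">>>" by a JSON object that holds its "name" and its "arguments", one argument or row to a line. apply_moves: Moves the arm, as the interface text tells. Its arguments: {"type":"object","properties":{"deltas":{"type":"array"},"force":{"type":"number"}},"required":["deltas"]}

```bash
mkdir -p pics; cat > h.py <<'E'
import numpy as np, cv2
from workcell import env
def ray(cam,u,v):
    c=env.camera_info(cam);K=np.array(c["intrinsics"]);
    d=np.array([(u-K[0,2])/K[0,0],(v-K[1,2])/K[1,1]]);s=d.copy()
    for _ in range(30): s=d/(1+c["k1"]*(s@s))
    R=np.array(c["rotation"]);R=R if R.shape==(3,3) else None
    return np.array(c["eye"]),R@np.array([s[0],-s[1],-1.])
def onz(cam,u,v,z):
    e,d=ray(cam,u,v);return e+d*(z-e[2])/d[2]
def two(a,ua,b,ub):
    e,d=ray(a,*ua);f,g=ray(b,*ub)
    t=np.linalg.lstsq(np.c_[d,-g],f-e,rcond=None)[0];p,q=e+d*t[0],f+g*t[1]
    return (p+q)/2,np.linalg.norm(p-q)
def snap(cam,name):
    im=env.read_camera(cam)[:,:,::-1].copy();cv2.imwrite(f"pics/{name}.png",im);return im
def proj(cam,p):
    c=env.camera_info(cam);q=np.array(c["rotation"]).T@(np.array(p)-np.array(c["eye"]));s=np.array([q[0],-q[1]])/-q[2]
    s=s*(1+c["k1"]*(s@s));K=np.array(c["intrinsics"]);return np.array([K[0,0]*s[0]+K[0,2],K[1,1]*s[1]+K[1,2]])
E
python3 - <<'E'
from h import *
snap("scene","s0");snap("top","t0")
for c in("scene","top"):print(env.camera_info(c))
print(env.get_state(),env.grasp_offset)
E
```

```text
{'intrinsics': array([[387.83007378,   0.        , 324.24283531],
       [  0.        , 387.83007378, 201.43105202],
       [  0.        ,   0.        ,   1.        ]]), 'k1': 0.006284911259215806, 'eye': array([ 1.24006459, -0.15118701,  0.62573071]), 'rotation': array([0.70057775, 0.32978752, 0.2808605 , 0.56705237])}
{'intrinsics': array([[479.61730751,   0.        , 322.73049222],
       [  0.        , 479.61730751, 197.21499148],
       [  0.        ,   0.        ,   1.        ]]), 'k1': -0.04738011207757736, 'eye': array([ 0.41862581, -0.02623846,  1.21793034]), 'rotation': array([ 0.71177187,  0.06155527, -0.04795033, -0.69806341])}
{'clock': 0.1, 'q': array([ 1.06142255e+00,  4.91483002e-01,  1.55938845e+00, -2.86742938e-05,
        1.09170110e+00, -1.05599288e-01]), 'dq': array([-0.00030432, -0.00268053, -0.00033469, -0.00084846, -0.00212842,
        0.00064211]), 'effort': array([ 2.68002732e-03, -6.19440079e+01, -2.62023944e+01, -6.96762140e-05,
        2.96992614e-03, -8.18717467e-06]), 'ee_pos': array([0.24544429, 0.5745715 , 0.23079631]), 'tool_rot': array([-1.36166929e-04,  2.00512098e-01,  9.79691104e-01, -4.70819285e-04]), 'contact_force': array([ 0.02334246, -0.50998726,  0.33688429]), 'moment': array([-0.02958464, -0.02887024,  0.0136534 ]), 'finger_gap': 0.9964032262647206} 0.0187
```

View pics/s0.png

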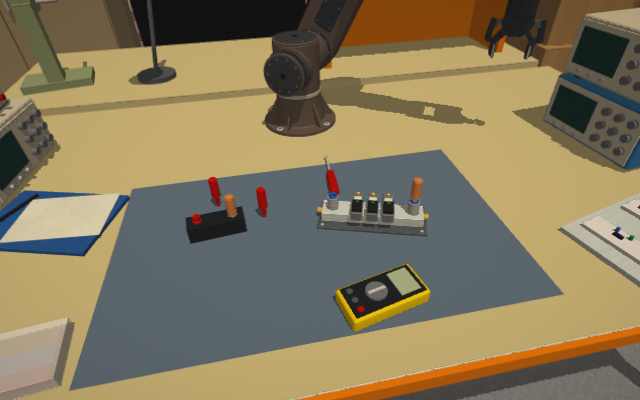

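View pics/t0.png

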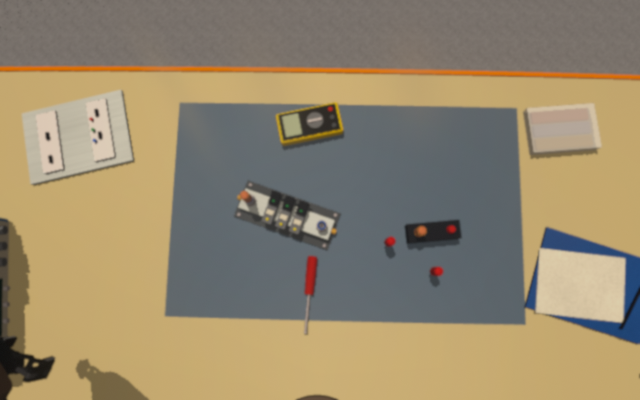

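The scene view shows a bronze silencer in the black kit block at (230,205), which is (421,231) in the top view. Red look-alikes stand at scene (214,188) and (262,200), with the red plug at (196,219). The other bronze part, at (417,188), is already fitted to the manifold. The open port with the blue collar is at scene (333,200), top (322,228). The bronze part in the kit block is therefore the target, and I'll confirm it in a crop.

```bash
python3 - <<'E'
s=open('h.py').read()
s=s.replace('import numpy as np, cv2','import numpy as np, cv2\nfrom scipy.spatial.transform import Rotation as Ro\ndef rot(c): return Ro.from_quat(np.array(c["rotation"])[[1,2,3,0]]).as_matrix()')
s=s.replace('R=np.array(c["rotation"]);R=R if R.shape==(3,3) else None','R=rot(c)').replace('np.array(c["rotation"]).T','rot(c).T')
s+='''
def blobs(im,lo,hi,roi,amin=8):
    x0,y0,x1,y1=roi;m=cv2.inRange(cv2.cvtColor(im[y0:y1,x0:x1],cv2.COLOR_BGR2HSV),lo,hi)
    n,l,st,ce=cv2.connectedComponentsWithStats(m)
    return [(st[i]+[x0,y0,0,0,0],ce[i]+[x0,y0]) for i in range(1,n) if st[i][4]>=amin]
'''
open('h.py','w').write(s)
E
python3 - <<'E'
from h import *
S=cv2.imread("pics/s0.png");T=cv2.imread("pics/t0.png")
for n,im,roi in(("scene",S,(180,150,440,240)),("top",T,(225,170,480,290))):
    print(n)
    for nm,lo,hi in(("bronze",(6,90,90),(16,200,255)),("red",(0,200,80),(4,255,255)),("blue",(100,90,60),(125,255,255))):
        for b,c in blobs(im,lo,hi,roi):print(nm,b.tolist(),c.round(1))
A=cv2.resize(S[165:245,180:280],(800,640)[:2],interpolation=cv2.INTER_CUBIC)[:, :]
a=cv2.resize(S[165:245,180:280],(400,300),interpolation=cv2.INTER_CUBIC);b=cv2.resize(S[165:245,310:440],(400,300),interpolation=cv2.INTER_CUBIC)
c=cv2.resize(T[200:275,380:480],(400,300),interpolation=cv2.INTER_CUBIC);d=cv2.resize(T[175:250,235:345],(400,300),interpolation=cv2.INTER_CUBIC)
cv2.imwrite("pics/c0.png",np.vstack([np.hstack([a,b]),np.hstack([c,d])]))
E
```

```text
scene
bronze [411, 177, 12, 23, 211] [416.4 188. ]
bronze [224, 194, 13, 22, 202] [230.1 204.5]
red [327, 170, 12, 24, 174] [331.9 181.3]
red [209, 177, 11, 29, 180] [214.2 189.1]
red [257, 187, 10, 30, 186] [261.5 199.6]
red [192, 214, 10, 11, 75] [196.  218.9]
blue [328, 192, 9, 7, 46] [332.2 195.2]
blue [410, 200, 9, 4, 20] [414.1 201.9]
top
bronze [238, 191, 13, 10, 87] [244.2 195.5]
bronze [415, 225, 12, 11, 100] [420.8 230.5]
red [448, 226, 7, 6, 33] [451.2 228.6]
red [387, 238, 7, 7, 37] [390.1 240.9]
red [307, 258, 9, 32, 208] [310.6 273.1]
red [433, 268, 9, 7, 44] [437.3 270.8]
```

View pics/c0.png

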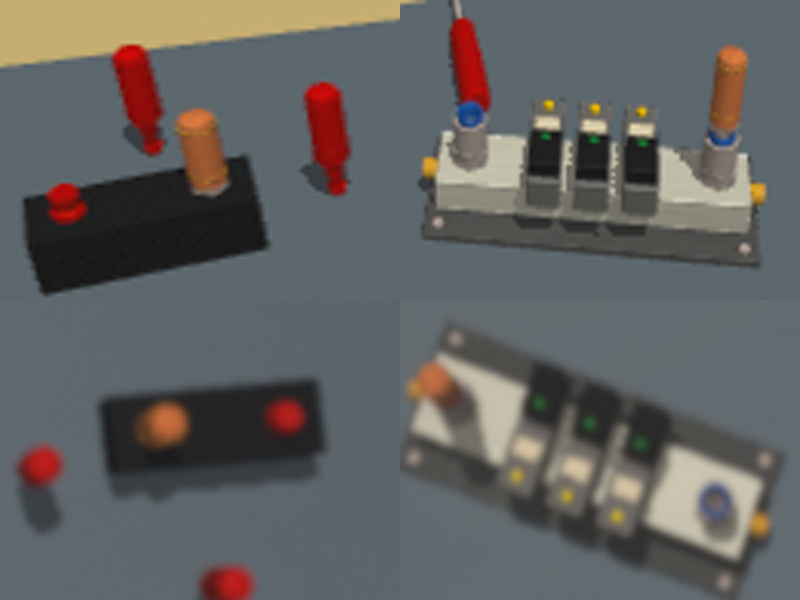

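The crop confirms it: the bronze silencer stands in the kit block, the look-alikes are red, and the open port has the empty blue collar. Next I compute positions.

```bash
python3 - <<'E'
from h import *
S=cv2.imread("pics/s0.png");T=cv2.imread("pics/t0.png")
for b,c in blobs(T,(100,70,40),(130,255,255),(305,210,340,245),4):
  h=cv2.cvtColor(T,cv2.COLOR_BGR2HSV)
  print("topblue",b.tolist(),c.round(1))
h=cv2.cvtColor(T,cv2.COLOR_BGR2HSV)[215:240,310:335].astype(int)
m=(h[...,0]>105)&(h[...,0]<130)&(h[...,1]>90);ys,xs=np.nonzero(m);print("ring",len(xs),xs.min()+310,xs.max()+310,ys.min()+215,ys.max()+215,xs.mean()+310,ys.mean()+215)
print("sil scene z72",onz("scene",230.1,204.5,.072).round(4),"top z85",onz("top",420.8,230.5,.085).round(4),two("scene",(230.1,204.5),"top",(420.8,230.5)))
print("used scene z101",onz("scene",416.4,188,.101).round(4),"top z114",onz("top",244.2,195.5,.114).round(4))
print("port scene",onz("scene",332.2,195.2,.066).round(4),"top",onz("top",321.6,225.5,.067).round(4))
print("plug scene",onz("scene",196,218.9,.0505).round(4),"top",onz("top",451.2,228.6,.055).round(4))
# kit block outline, bar
for n,r in(("blk",(395,212,470,250)),):
  x0,y0,x1,y1=r;g=cv2.cvtColor(T[y0:y1,x0:x1],cv2.COLOR_BGR2HSV)[...,2];m=((g<50)*255).astype(np.uint8)
  c=max(cv2.findContours(m,0,2)[0],key=cv2.contourArea);R=cv2.minAreaRect(c);print(R);print([onz("top",*(p+[x0,y0]),.042).round(4)[:2] for p in cv2.boxPoints(R)])
print([onz("top",*p,.027).round(3)[:2] for p in((390.1,240.9),(437.3,270.8),(310.6,273))])
E
```

```text
topblue [320, 228, 4, 1, 4] [321.5 228. ]Traceback (most recent call last):
  File "<stdin>", line 7, in <module>
    return umr_minimum(a, axis, None, out, keepdims, initial, where)
ValueError: zero-size array to reduction operation minimum which has no identity
```

```bash
python3 - <<'E'
from h import *
S=cv2.imread("pics/s0.png");T=cv2.imread("pics/t0.png").astype(int)
d=(T[...,0]-T[...,2])[215:240,310:335];m=d>25;ys,xs=np.nonzero(m);
if len(xs):print("ring",len(xs),xs.min()+310,xs.max()+310,ys.min()+215,ys.max()+215,xs.mean()+310,ys.mean()+215)
u,v=(xs.min()+xs.max())/2+310,(ys.min()+ys.max())/2+215
print("sil scene z72",onz("scene",230.1,204.5,.072).round(4),"top z85",onz("top",420.8,230.5,.085).round(4),two("scene",(230.1,204.5),"top",(420.8,230.5)))
print("used scene z101",onz("scene",416.4,188,.101).round(4),"top z114",onz("top",244.2,195.5,.114).round(4))
print("port scene",onz("scene",332.2,195.2,.066).round(4),"top",onz("top",u,v,.067).round(4))
print("plug scene",onz("scene",196,218.9,.0505).round(4),"top",onz("top",451.2,228.6,.055).round(4))
T=T.astype(np.uint8);x0,y0,x1,y1=395,212,470,250;g=cv2.cvtColor(T[y0:y1,x0:x1],cv2.COLOR_BGR2HSV)[...,2]
c=max(cv2.findContours(((g<50)*255).astype(np.uint8),0,2)[0],key=cv2.contourArea);R=cv2.minAreaRect(c);print(R);print([onz("top",*(p+[x0,y0]),.042).round(4)[:2] for p in cv2.boxPoints(R)])
print([onz("top",*p,.027).round(3)[:2] for p in((390.1,240.9),(437.3,270.8),(310.6,273))])
E
```

```text
ring 17 318 324 222 229 320.94117647058823 225.64705882352942
sil scene z72 [ 0.5228 -0.2355  0.072 ] top z85 [ 0.5201 -0.2358  0.085 ] (array([ 0.52134466, -0.23699093,  0.07112884]), np.float64(0.0027766874852740674))
used scene z101 [0.5942 0.1808 0.101 ] top z114 [0.5917 0.1808 0.114 ]
port scene [5.335e-01 4.000e-04 6.600e-02] top [0.5293 0.0006 0.067 ]
plug scene [ 0.5306 -0.3153  0.0505] top [ 0.5287 -0.3153  0.055 ]
((37.47540283203125, 19.729507446289062), (18.19768524169922, 53.325557708740234), 84.80557250976562)
[array([ 0.5366, -0.2054]), array([ 0.5508, -0.3362]), array([ 0.5063, -0.3393]), array([ 0.4922, -0.2092])]
[array([ 0.498, -0.17 ]), array([ 0.427, -0.286]), array([0.416, 0.025])]
```

```bash
cat >> h.py <<'E'
def to(p,yaw=None):
    "print tool-frame shift (mm) to world TCP p and tool turn (deg) so that tool y has world yaw, tool z down"
    s=env.get_state();R=Ro.from_quat(np.array(s["tool_rot"])[[1,2,3,0]])
    print("at",s["ee_pos"].round(4),"t",round(s["clock"],2),"F",s["contact_force"].round(1),"M",s["moment"].round(2),"gap",round(s["finger_gap"],3))
    print("shift",(R.inv().apply(np.array(p)-s["ee_pos"])*1e3).round(1),"tool y yaw",np.degrees(np.arctan2(*R.as_matrix()[[1,0],1])).round(1))
    if yaw is not None:
        a=np.radians(yaw);y=np.array([np.cos(a),np.sin(a),0]);z=np.array([0,0,-1.])
        D=Ro.from_matrix(np.c_[np.cross(y,z),y,z]);print("turn",np.degrees((R.inv()*D).as_rotvec()).round(2))
E
```

>>> {"name": "apply_moves", "arguments": {
  "deltas": [
    [-43,-19,0,0,0,0,0],
    [-43,-19,0,0,0,0,0],
    [-43,-19,0,0,0,0,0],
    [-43,-19,0,0,0,0,0],
    [-43,-19,0,0,0,0,0],
    [-43,-19,0,0,0,0,0],
    [-43,-19,0,0,0,0,0],
    [-43,-19,0,0,0,0,0]
  ]
}}

```text
clock: 1.1
ee_pos: [0.503, 0.2985, 0.2311]
tool_rot: [-0.0, 0.201, 0.98, -0.0]
contact_force: [0.2, 0.4, -0.1]
finger_gap: 1.003
```

>>> {"name": "apply_moves", "arguments": {
  "deltas": [
    [-21,-44,0,0,0,0,0],
    [-21,-44,0,0,0,0,0],
    [-21,-44,0,0,0,0,0],
    [-21,-44,0,0,0,0,0],
    [-21,-44,0,0,0,0,0],
    [-21,-44,0,0,0,0,0],
    [-21,-44,0,0,0,0,0],
    [-21,-44,0,0,0,0,0]
  ]
}}

```text
clock: 2.1
ee_pos: [0.5181, -0.0915, 0.2311]
tool_rot: [-0.0, 0.201, 0.98, 0.0]
contact_force: [0.3, 0.8, 0.4]
finger_gap: 0.998
```

>>> {"name": "apply_moves", "arguments": {
  "deltas": [
    [-21,-44,0,0,0,10,0],
    [0,0,0,0,0,10,0],
    [0,0,0,0,0,10,0],
    [0,0,0,0,0,10,0],
    [0,0,0,0,0,10,0],
    [0,0,0,0,0,10,0],
    [0,0,0,0,0,2,0],
    [0,0,0,0,0,0,0]
  ]
}}

```text
clock: 3.1
ee_pos: [0.5203, -0.1386, 0.2312]
tool_rot: [-0.0, 0.675, 0.737, -0.0]
contact_force: [-0.7, -0.4, -1.0]
finger_gap: 1.0
```

```bash
python3 -c "
from h import *
to([.522,-.2355,.12],5)"
```

```text
at [ 0.5203 -0.1386  0.2312] t 3.1 F [-0.7 -0.4 -1. ] M [-0.02 -0.05  0.03] gap 1.0
shift [-96.7  -6.8 111.1] tool y yaw 5.0
turn [-0.01 -0.01  0.03]
```

>>> {"name": "apply_moves", "arguments": {
  "deltas": [
    [-48,-4,50,0,0,0,0],
    [-49,-3,40,0,0,0,0],
    [0,0,20,0,0,0,0],
    [0,0,0,0,0,0,0]
  ]
}}

```text
clock: 3.6
ee_pos: [0.5209, -0.2304, 0.1254]
tool_rot: [-0.002, 0.676, 0.737, -0.0]
contact_force: [0.8, -0.0, 0.2]
finger_gap: 0.995
```

```bash
python3 - <<'E'
from h import *
to([.5215,-.2355,.0535],5)
S=snap("scene","s1")
cv2.imwrite("pics/c1.png",cv2.resize(S[110:250,150:310],(800,600)[:2] if 0 else (685,600),interpolation=cv2.INTER_CUBIC))
p=proj("scene",env.get_state()["ee_pos"]);print(p)
E
```

```text
at [ 0.5209 -0.2304  0.1254] t 3.6 F [ 0.8 -0.   0.2] M [-0.03  0.   -0.01] gap 0.995
shift [-5.3  0.3 71.9] tool y yaw 4.9
turn [-0.14 -0.11 -0.06]
[228.22221856 184.47945586]
```

View pics/c1.png

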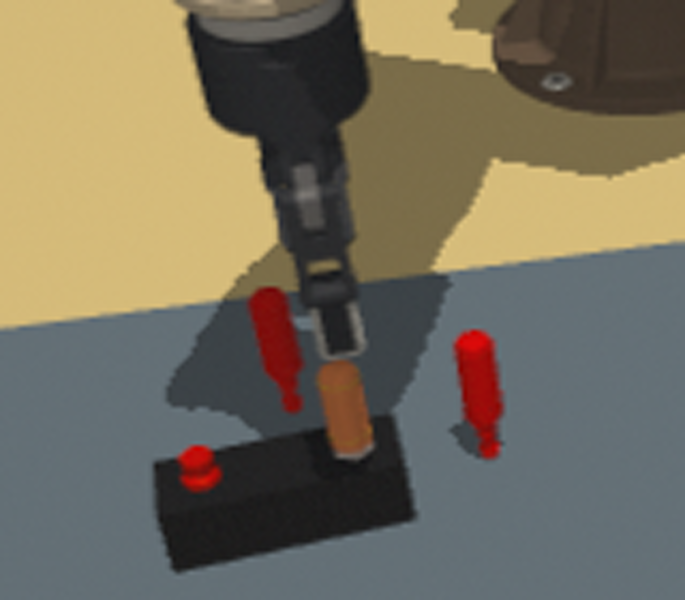

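The crop shows the open gripper centred over the bronze silencer at crop (345,410), with the reds clear. Descending now.

>>> {"name": "apply_moves", "arguments": {
  "deltas": [
    [0,0,25,0,0,0,0],
    [0,0,25,0,0,0,0],
    [0,0,17.5,0,0,0,0],
    [0,0,0,0,0,0,0],
    [0,0,0,0,0,0,0]
  ]
}}

```text
clock: 4.28
ee_pos: [0.5221, -0.2305, 0.0603]
tool_rot: [0.001, 0.676, 0.737, 0.0]
contact_force: [0.5, 0.3, 0.1]
finger_gap: 0.998
```

>>> {"name": "apply_moves", "arguments": {
  "deltas": [
    [0,0,0,0,0,0,0.4],
    [0,0,0,0,0,0,0.5],
    [0,0,0,0,0,0,0.6],
    [0,0,0,0,0,0,0.7],
    [0,0,0,0,0,0,0.75],
    [0,0,0,0,0,0,0.8]
  ],
  "force": 20
}}

```text
clock: 5.03
ee_pos: [0.5215, -0.2304, 0.0593]
tool_rot: [-0.0, 0.676, 0.736, -0.0]
contact_force: [-1.1, -0.4, 2.6]
finger_gap: 0.249
```

```bash
python3 -c "
from h import *
to([.5215,-.2355,.0535],5)"
```

```text
at [ 0.5215 -0.2304  0.0593] t 5.03 F [-1.1 -0.4  2.6] M [-0.03  0.26 -0.03] gap 0.249
shift [-5.1 -0.4  5.8] tool y yaw 4.9
turn [-0.01 -0.01 -0.14]
```

The moves had been clipped, so the tool is 5 mm short sideways and 6 mm high. I'll reopen, re-centre and grip again.

>>> {"name": "apply_moves", "arguments": {
  "deltas": [
    [0,0,0,0,0,0,0.5],
    [0,0,0,0,0,0,0.4],
    [0,0,0,0,0,0,0.4],
    [-2.5,0,3,0,0,0,0.4],
    [-2.6,0,2.8,0,0,0,0.4],
    [0,0,0,0,0,0,0.4],
    [0,0,0,0,0,0,0.4]
  ]
}}

```text
clock: 5.9
ee_pos: [0.522, -0.2355, 0.0534]
tool_rot: [-0.0, 0.677, 0.736, 0.0]
contact_force: [0.6, 0.2, -0.1]
finger_gap: 0.602
```

>>> {"name": "apply_moves", "arguments": {
  "deltas": [
    [0,0,0,0,0,0,0.6],
    [0,0,0,0,0,0,0.7],
    [0,0,0,0,0,0,0.8],
    [0,0,0,0,0,0,0.8]
  ],
  "force": 20
}}

```text
clock: 6.4
ee_pos: [0.522, -0.2354, 0.0536]
tool_rot: [-0.0, 0.676, 0.736, 0.0]
contact_force: [-1.1, -0.1, 2.1]
finger_gap: 0.248
```

>>> {"name": "apply_moves", "arguments": {
  "deltas": [
    [0,0,0,0,0,0,1],
    [0,0,0,0,0,0,1],
    [0,0,0,0,0,0,1]
  ],
  "force": 70
}}

```text
clock: 6.78
ee_pos: [0.522, -0.2355, 0.0537]
tool_rot: [-0.0, 0.676, 0.736, 0.0]
contact_force: [-2.8, 0.7, 5.1]
finger_gap: 0.241
```

```bash
python3 -c "
from h import *
to([.5215,-.2355,.0535],5)"
```

```text
at [ 0.522  -0.2355  0.0537] t 6.78 F [-2.8  0.7  5.1] M [ 0.02  0.46 -0.02] gap 0.241
shift [ 0.  -0.5  0.2] tool y yaw 4.9
turn [ 0.   -0.   -0.14]
```

>>> {"name": "apply_moves", "arguments": {
  "deltas": [
    [0,0,-6,0,0,0,1],
    [0,0,-8,0,0,0,1],
    [0,0,-10,0,0,0,1],
    [0,0,-10,0,0,0,1],
    [0,0,-20,0,0,0,1],
    [0,0,-30,0,0,0,1],
    [0,0,-25,0,0,0,1],
    [0,0,0,0,0,0,1]
  ]
}}

```text
clock: 7.78
ee_pos: [0.5227, -0.2358, 0.1645]
tool_rot: [0.002, 0.676, 0.736, 0.0]
contact_force: [-0.0, 0.3, -0.2]
finger_gap: 0.239
```

```bash
python3 -c "
from h import *
to([.532,.0005,.160],5)"
```

```text
at [ 0.5227 -0.2358  0.1645] t 7.78 F [-0.   0.3 -0.2] M [ 0.01  0.01 -0.03] gap 0.239
shift [234.7  29.2   4.1] tool y yaw 4.9
turn [ 0.19  0.13 -0.14]
```

>>> {"name": "apply_moves", "arguments": {
  "deltas": [
    [39,5,0,0,0,0,1],
    [39,5,0,0,0,0,1],
    [39,5,0,0,0,0,1],
    [39,5,0,0,0,0,1],
    [39,5,0,0,0,0,1],
    [39.7,4.2,0,0,0,0,1],
    [0,0,0,0,0,0,1],
    [0,0,0,0,0,0,1]
  ]
}}

```text
clock: 8.78
ee_pos: [0.531, 0.0007, 0.1619]
tool_rot: [-0.0, 0.676, 0.737, -0.0]
contact_force: [0.0, -0.8, -0.1]
finger_gap: 0.24
```

```bash
python3 -c "
from h import *
to([.532,.0006,.122],5)"
```

```text
at [0.531  0.0007 0.1619] t 8.78 F [ 0.  -0.8 -0.1] M [ 0.02 -0.04  0.01] gap 0.24
shift [-0.2  1.  39.9] tool y yaw 4.9
turn [-0.04 -0.01 -0.11]
```

>>> {"name": "apply_moves", "arguments": {
  "deltas": [
    [0,1,20,0,0,0,1],
    [0,0,15,0,0,0,1],
    [0,0,5,0,0,0,1],
    [0,0,0,0,0,0,1],
    [0,0,0,0,0,0,1]
  ]
}}

```text
clock: 9.4
ee_pos: [0.5325, 0.0008, 0.1229]
tool_rot: [0.0, 0.677, 0.736, 0.0]
contact_force: [0.8, -0.2, -1.1]
finger_gap: 0.242
```

```bash
python3 - <<'E'
from h import *
to([.532,.0006,.122],5)
S=snap("scene","s2")
cv2.imwrite("pics/c2.png",cv2.resize(S[130:230,280:400],(720,600),interpolation=cv2.INTER_CUBIC))
e=env.get_state()["ee_pos"]
for z in(.0783,.135):print("axis",proj("scene",[e[0],e[1],z]))
print("mouth",proj("scene",[.532,.0006,.067]))
for nm,lo,hi in(("bronze",(6,90,90),(16,200,255)),("blue",(100,90,60),(125,255,255))):
    for b,c in blobs(S,lo,hi,(290,130,380,230)):print(nm,b.tolist(),c.round(1))
E
```

```text
at [0.5325 0.0008 0.1229] t 9.4 F [ 0.8 -0.2 -1.1] M [-0.02 -0.03  0.01] gap 0.242
shift [-0.2 -0.5  0.9] tool y yaw 4.9
turn [ 0.04  0.   -0.14]
axis [332.26737562 190.73849269]
axis [332.10137583 170.60669499]
mouth [332.14060375 194.46766422]
bronze [327, 160, 7, 21, 43] [328.5 172.1]
blue [328, 192, 9, 7, 46] [332.2 195.2]
```

View pics/c2.png

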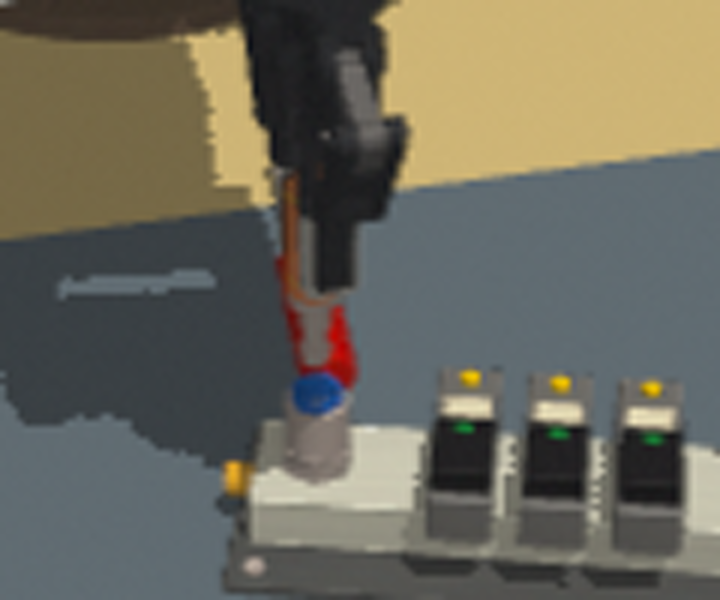

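The crop shows the stem nose at (315,365), just above the blue collar centred at (319,395). They line up within about 1.5 mm, so I'll descend gently and watch the side forces.

>>> {"name": "apply_moves", "arguments": {
  "deltas": [
    [0,0,5,0,0,0,1],
    [0,0,4,0,0,0,1],
    [0,0,3,0,0,0,1],
    [0,0,0,0,0,0,1]
  ]
}}

```text
clock: 9.95
ee_pos: [0.5321, 0.001, 0.1102]
tool_rot: [-0.0, 0.676, 0.737, -0.0]
contact_force: [-0.3, -0.4, -0.7]
finger_gap: 0.243
```

>>> {"name": "apply_moves", "arguments": {
  "deltas": [
    [0,0,1.5,0,0,0,1],
    [0,0,1.5,0,0,0,1],
    [0,0,0,0,0,0,1]
  ]
}}

```text
clock: 10.32
ee_pos: [0.5322, 0.0009, 0.1074]
tool_rot: [-0.0, 0.676, 0.736, 0.0]
contact_force: [-0.0, 0.8, -0.9]
finger_gap: 0.241
```

>>> {"name": "apply_moves", "arguments": {
  "deltas": [
    [0,0,1,0,0,0,1],
    [0,0,1,0,0,0,1],
    [0,0,0,0,0,0,1]
  ]
}}

```text
clock: 10.7
ee_pos: [0.5322, 0.001, 0.1054]
tool_rot: [-0.0, 0.676, 0.736, -0.0]
contact_force: [-0.1, 0.2, -0.6]
finger_gap: 0.238
```

>>> {"name": "apply_moves", "arguments": {
  "deltas": [
    [0,0,1,0,0,0,1],
    [0,0,1,0,0,0,1],
    [0,0,0,0,0,0,1]
  ]
}}

```text
clock: 11.08
ee_pos: [0.5322, 0.001, 0.1034]
tool_rot: [-0.0, 0.676, 0.736, -0.0]
contact_force: [0.0, -0.2, -0.5]
finger_gap: 0.238
```

>>> {"name": "apply_moves", "arguments": {
  "deltas": [
    [0,0,1,0,0,0,1],
    [0,0,1,0,0,0,1],
    [0,0,0,0,0,0,1]
  ]
}}

```text
clock: 11.45
ee_pos: [0.5322, 0.001, 0.1014]
tool_rot: [-0.0, 0.676, 0.736, 0.0]
contact_force: [0.5, -0.5, -0.1]
finger_gap: 0.237
```

>>> {"name": "apply_moves", "arguments": {
  "deltas": [
    [0,0,1,0,0,0,1],
    [0,0,1,0,0,0,1],
    [0,0,0,0,0,0,1]
  ]
}}

```text
clock: 11.82
ee_pos: [0.5322, 0.001, 0.0994]
tool_rot: [-0.0, 0.676, 0.736, 0.0]
contact_force: [0.2, -0.0, 0.0]
finger_gap: 0.238
```

```bash
python3 - <<'E'
from h import *
to([.5322,.001,.097],5)
S=snap("scene","s3")
cv2.imwrite("pics/c3.png",cv2.resize(S[140:220,290:380],(675,600),interpolation=cv2.INTER_CUBIC))
E
```

```text
at [0.5322 0.001  0.0994] t 11.82 F [ 0.2 -0.   0. ] M [-0.    0.    0.02] gap 0.238
shift [0.  0.  2.4] tool y yaw 4.9
turn [-0.01 -0.01 -0.14]
```

View pics/c3.png

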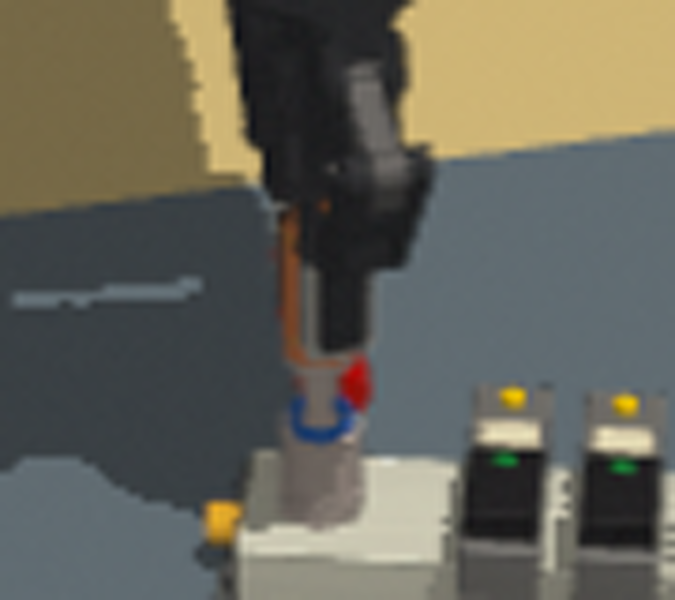

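The stem is inside the blue collar at crop (320,420) with no side force. I'll continue in small steps.

>>> {"name": "apply_moves", "arguments": {
  "deltas": [
    [0,0,1,0,0,0,1],
    [0,0,1,0,0,0,1],
    [0,0,0,0,0,0,1]
  ]
}}

```text
clock: 12.25
ee_pos: [0.5322, 0.001, 0.0975]
tool_rot: [-0.0, 0.676, 0.736, 0.0]
contact_force: [-0.0, -0.1, -0.3]
finger_gap: 0.239
```

>>> {"name": "apply_moves", "arguments": {
  "deltas": [
    [0,0,0.5,0,0,0,1],
    [0,0,0.5,0,0,0,1],
    [0,0,0,0,0,0,1]
  ]
}}

```text
clock: 12.62
ee_pos: [0.5323, 0.001, 0.0967]
tool_rot: [0.0, 0.676, 0.736, 0.0]
contact_force: [-0.8, 0.7, 4.2]
finger_gap: 0.24
```

>>> {"name": "apply_moves", "arguments": {
  "deltas": [
    [0,0,0.5,0,0,0,1],
    [0,0,0.5,0,0,0,1],
    [0,0,0,0,0,0,1]
  ]
}}

```text
clock: 13.0
ee_pos: [0.5323, 0.001, 0.0957]
tool_rot: [0.0, 0.676, 0.736, 0.0]
contact_force: [-1.7, 1.8, 6.1]
finger_gap: 0.236
```

>>> {"name": "apply_moves", "arguments": {
  "deltas": [
    [0.3,-0.3,0.5,0,0,0,1],
    [0,0,0.5,0,0,0,1],
    [0,0,0,0,0,0,1]
  ]
}}

```text
clock: 13.38
ee_pos: [0.5321, 0.0012, 0.0945]
tool_rot: [0.0, 0.676, 0.736, 0.0]
contact_force: [1.2, -0.3, 2.8]
finger_gap: 0.238
```

>>> {"name": "apply_moves", "arguments": {
  "deltas": [
    [0,0,0.5,0,0,0,1],
    [0,0,0.5,0,0,0,1],
    [0,0,0,0,0,0,1]
  ]
}}

```text
clock: 13.75
ee_pos: [0.532, 0.0012, 0.0934]
tool_rot: [-0.0, 0.676, 0.736, 0.0]
contact_force: [1.7, 0.5, 0.9]
finger_gap: 0.238
```

>>> {"name": "apply_moves", "arguments": {
  "deltas": [
    [0,0,0.5,0,0,0,1],
    [0,0,0.5,0,0,0,1],
    [0,0,0,0,0,0,1]
  ]
}}

```text
clock: 14.12
ee_pos: [0.5319, 0.0012, 0.0923]
tool_rot: [-0.0, 0.676, 0.736, -0.0]
contact_force: [2.6, 0.9, -0.9]
finger_gap: 0.241
```

>>> {"name": "apply_moves", "arguments": {
  "deltas": [
    [0,0.2,1,0,0,0,1],
    [0,0,1,0,0,0,1],
    [0,0,0,0,0,0,1]
  ]
}}

```text
clock: 14.5
ee_pos: [0.532, 0.0013, 0.0904]
tool_rot: [-0.0, 0.676, 0.736, -0.0]
contact_force: [0.8, -0.5, -1.6]
finger_gap: 0.24
```

>>> {"name": "apply_moves", "arguments": {
  "deltas": [
    [0,0,1,0,0,0,1],
    [0,0,0.5,0,0,0,1],
    [0,0,0,0,0,0,1]
  ]
}}

```text
clock: 14.88
ee_pos: [0.5319, 0.0013, 0.0887]
tool_rot: [-0.0, 0.676, 0.736, -0.0]
contact_force: [0.9, 0.6, -8.7]
finger_gap: 0.239
```

>>> {"name": "apply_moves", "arguments": {
  "deltas": [
    [0,0,0.5,0,0,0,1],
    [0,0,0.5,0,0,0,1],
    [0,0,0,0,0,0,1]
  ]
}}

```text
clock: 15.25
ee_pos: [0.5319, 0.0013, 0.0878]
tool_rot: [-0.0, 0.676, 0.736, -0.0]
contact_force: [0.2, 0.6, -7.8]
finger_gap: 0.236
```

The downward force of -8 N shows the jaws snapping into the groove. Next I feel for the stop.

>>> {"name": "apply_moves", "arguments": {
  "deltas": [
    [0,0,0.5,0,0,0,1],
    [0,0,0.5,0,0,0,1],
    [0,0,0,0,0,0,1]
  ]
}}

```text
clock: 15.62
ee_pos: [0.5324, 0.0012, 0.0873]
tool_rot: [0.0, 0.676, 0.736, 0.0]
contact_force: [-0.0, 0.6, -0.6]
finger_gap: 0.241
```

>>> {"name": "apply_moves", "arguments": {
  "deltas": [
    [0,0,0.4,0,0,0,1],
    [0,0,0.4,0,0,0,1],
    [0,0,0,0,0,0,1]
  ]
}}

```text
clock: 16.0
ee_pos: [0.5321, 0.0012, 0.0862]
tool_rot: [-0.0, 0.676, 0.736, 0.0]
contact_force: [-0.5, 0.4, -1.2]
finger_gap: 0.239
```

>>> {"name": "apply_moves", "arguments": {
  "deltas": [
    [0,0,0.4,0,0,0,1],
    [0,0,0,0,0,0,1]
  ]
}}

```text
clock: 16.25
ee_pos: [0.5321, 0.0013, 0.0858]
tool_rot: [-0.0, 0.676, 0.736, 0.0]
contact_force: [-0.8, 0.6, 0.3]
finger_gap: 0.244
```

>>> {"name": "apply_moves", "arguments": {
  "deltas": [
    [0,0,0.4,0,0,0,1],
    [0,0,0,0,0,0,1]
  ]
}}

```text
clock: 16.5
ee_pos: [0.5321, 0.0012, 0.0854]
tool_rot: [-0.0, 0.676, 0.736, 0.0]
contact_force: [-0.7, -0.2, -1.1]
finger_gap: 0.242
```

>>> {"name": "apply_moves", "arguments": {
  "deltas": [
    [0,0,0.4,0,0,0,1],
    [0,0,0,0,0,0,1]
  ]
}}

```text
clock: 16.75
ee_pos: [0.5321, 0.0012, 0.085]
tool_rot: [-0.0, 0.676, 0.736, 0.0]
contact_force: [0.7, -0.3, 0.5]
finger_gap: 0.242
```

>>> {"name": "apply_moves", "arguments": {
  "deltas": [
    [0,0,0.4,0,0,0,1],
    [0,0,0,0,0,0,1]
  ]
}}

```text
clock: 17.0
ee_pos: [0.5321, 0.0012, 0.0846]
tool_rot: [-0.0, 0.676, 0.736, 0.0]
contact_force: [-0.9, -0.1, -0.7]
finger_gap: 0.24
```

>>> {"name": "apply_moves", "arguments": {
  "deltas": [
    [0,0,0.3,0,0,0,1],
    [0,0,0,0,0,0,1]
  ]
}}

```text
clock: 17.25
ee_pos: [0.5321, 0.0012, 0.0843]
tool_rot: [-0.0, 0.676, 0.736, 0.0]
contact_force: [0.0, -0.2, -0.7]
finger_gap: 0.242
```

>>> {"name": "apply_moves", "arguments": {
  "deltas": [
    [0,0,0.3,0,0,0,1],
    [0,0,0,0,0,0,1]
  ]
}}

```text
clock: 17.5
ee_pos: [0.5321, 0.0013, 0.084]
tool_rot: [-0.0, 0.676, 0.736, 0.0]
contact_force: [-0.2, -0.9, -1.0]
finger_gap: 0.239
```

>>> {"name": "apply_moves", "arguments": {
  "deltas": [
    [0,0,0.3,0,0,0,1],
    [0,0,0,0,0,0,1]
  ]
}}

```text
clock: 17.75
ee_pos: [0.5321, 0.0012, 0.0837]
tool_rot: [-0.0, 0.676, 0.736, 0.0]
contact_force: [0.5, 0.0, -0.7]
finger_gap: 0.237
```

>>> {"name": "apply_moves", "arguments": {
  "deltas": [
    [0,0,0.3,0,0,0,1],
    [0,0,0,0,0,0,1]
  ]
}}

```text
clock: 18.0
ee_pos: [0.5321, 0.0012, 0.0835]
tool_rot: [0.0, 0.676, 0.736, 0.0]
contact_force: [-0.2, 0.7, 1.7]
finger_gap: 0.236
```

>>> {"name": "apply_moves", "arguments": {
  "deltas": [
    [0,0,0.3,0,0,0,1],
    [0,0,0,0,0,0,1]
  ]
}}

```text
clock: 18.25
ee_pos: [0.5322, 0.0012, 0.0833]
tool_rot: [0.0, 0.676, 0.736, 0.0]
contact_force: [-0.8, -0.7, 3.3]
finger_gap: 0.24
```

>>> {"name": "apply_moves", "arguments": {
  "deltas": [
    [0,0,0.3,0,0,0,1],
    [0,0,0,0,0,0,1]
  ]
}}

```text
clock: 18.5
ee_pos: [0.5322, 0.0012, 0.0831]
tool_rot: [0.0, 0.676, 0.736, 0.0]
contact_force: [-0.3, 1.4, 7.6]
finger_gap: 0.238
```

>>> {"name": "apply_moves", "arguments": {
  "deltas": [
    [0,0,0.4,0,0,0,1],
    [0,0,0,0,0,0,1]
  ]
}}

```text
clock: 18.75
ee_pos: [0.5322, 0.0012, 0.083]
tool_rot: [0.0, 0.676, 0.736, 0.0]
contact_force: [-1.8, -0.2, 11.5]
finger_gap: 0.24
```

>>> {"name": "apply_moves", "arguments": {
  "deltas": [
    [0,0,0.4,0,0,0,1],
    [0,0,0,0,0,0,1]
  ]
}}

```text
clock: 19.0
ee_pos: [0.5323, 0.0012, 0.0829]
tool_rot: [0.0, 0.676, 0.736, 0.0]
contact_force: [-3.0, 0.1, 14.4]
finger_gap: 0.239
```

>>> {"name": "apply_moves", "arguments": {
  "deltas": [
    [0,0,0.4,0,0,0,1],
    [0,0,0,0,0,0,1]
  ]
}}

```text
clock: 19.25
ee_pos: [0.5323, 0.0012, 0.0828]
tool_rot: [0.0, 0.676, 0.737, 0.0]
contact_force: [-4.0, -0.1, 19.0]
finger_gap: 0.238
```

>>> {"name": "apply_moves", "arguments": {
  "deltas": [
    [0,0,0.5,0,0,0,1],
    [0,0,0,0,0,0,1],
    [0,0,0,0,0,0,1],
    [0,0,0,0,0,0,1]
  ]
}}

```text
clock: 19.75
ee_pos: [0.5324, 0.0012, 0.0827]
tool_rot: [0.001, 0.676, 0.737, 0.0]
contact_force: [-5.0, -0.5, 23.8]
finger_gap: 0.237
```

```bash
python3 - <<'E'
from h import *
to([.5322,.0012,.083],5)
S=snap("scene","s4")
for b,c in blobs(S,(100,90,60),(125,255,255),(310,170,360,220),3):print(b.tolist(),c.round(1))
cv2.imwrite("pics/c4.png",cv2.resize(S[150:220,290:380],(771,600),interpolation=cv2.INTER_CUBIC))
E
```

```text
at [0.5324 0.0012 0.0827] t 19.75 F [-5.  -0.5 23.8] M [0.05 1.13 0.02] gap 0.237
shift [ 0.  -0.2 -0.3] tool y yaw 4.9
turn [ 0.09  0.02 -0.13]
[329, 195, 8, 4, 17] [332.7 197. ]
```

View pics/c4.png

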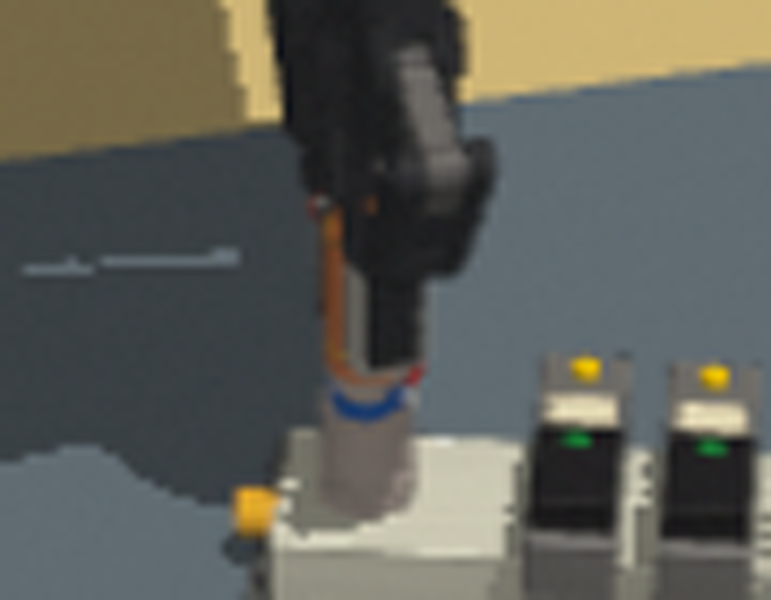

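The picture shows the flange at crop (370,385) just above the visible blue collar at (368,405), bottomed at 24 N. Now the tug.

>>> {"name": "apply_moves", "arguments": {
  "deltas": [
    [0,0,-0.6,0,0,0,1],
    [0,0,-0.6,0,0,0,1],
    [0,0,-0.6,0,0,0,1],
    [0,0,-0.6,0,0,0,1],
    [0,0,-0.6,0,0,0,1],
    [0,0,0,0,0,0,1]
  ]
}}

```text
clock: 20.55
ee_pos: [0.532, 0.0012, 0.0839]
tool_rot: [-0.0, 0.676, 0.736, -0.0]
contact_force: [-0.2, -0.4, -1.0]
finger_gap: 0.243
```

>>> {"name": "apply_moves", "arguments": {
  "deltas": [
    [0,0,-0.5,0,0,0,1],
    [0,0,-0.5,0,0,0,1],
    [0,0,0,0,0,0,1]
  ]
}}

```text
clock: 20.92
ee_pos: [0.5321, 0.0013, 0.0851]
tool_rot: [-0.0, 0.676, 0.736, 0.0]
contact_force: [0.2, -0.1, -0.2]
finger_gap: 0.239
```

>>> {"name": "apply_moves", "arguments": {
  "deltas": [
    [0,0,-0.4,0,0,0,1],
    [0,0,-0.4,0,0,0,1],
    [0,0,0,0,0,0,1]
  ]
}}

```text
clock: 21.3
ee_pos: [0.5321, 0.0012, 0.0859]
tool_rot: [0.0, 0.676, 0.736, 0.0]
contact_force: [0.1, 0.1, -1.5]
finger_gap: 0.238
```

>>> {"name": "apply_moves", "arguments": {
  "deltas": [
    [0,0,-0.4,0,0,0,1],
    [0,0,-0.4,0,0,0,1],
    [0,0,0,0,0,0,1]
  ]
}}

```text
clock: 21.68
ee_pos: [0.5321, 0.0013, 0.0867]
tool_rot: [0.0, 0.676, 0.736, 0.0]
contact_force: [-0.3, 0.9, -0.0]
finger_gap: 0.236
```

>>> {"name": "apply_moves", "arguments": {
  "deltas": [
    [0,0,-0.4,0,0,0,1],
    [0,0,-0.3,0,0,0,1],
    [0,0,0,0,0,0,1]
  ]
}}

```text
clock: 22.05
ee_pos: [0.5321, 0.0012, 0.0874]
tool_rot: [0.0, 0.676, 0.736, 0.0]
contact_force: [-0.1, -0.7, -0.9]
finger_gap: 0.237
```

>>> {"name": "apply_moves", "arguments": {
  "deltas": [
    [0,0,-0.4,0,0,0,1],
    [0,0,0,0,0,0,1]
  ]
}}

```text
clock: 22.3
ee_pos: [0.5321, 0.0013, 0.0876]
tool_rot: [-0.0, 0.676, 0.736, -0.0]
contact_force: [0.3, 0.4, -3.5]
finger_gap: 0.238
```

>>> {"name": "apply_moves", "arguments": {
  "deltas": [
    [0,0,-0.4,0,0,0,1],
    [0,0,0,0,0,0,1]
  ]
}}

```text
clock: 22.55
ee_pos: [0.532, 0.0012, 0.0879]
tool_rot: [-0.0, 0.676, 0.736, -0.0]
contact_force: [2.0, 0.0, -10.4]
finger_gap: 0.24
```

>>> {"name": "apply_moves", "arguments": {
  "deltas": [
    [0,0,-0.4,0,0,0,1],
    [0,0,0,0,0,0,1]
  ]
}}

```text
clock: 22.8
ee_pos: [0.5319, 0.0013, 0.0881]
tool_rot: [-0.0, 0.676, 0.736, -0.0]
contact_force: [2.7, 1.6, -17.4]
finger_gap: 0.24
```

>>> {"name": "apply_moves", "arguments": {
  "deltas": [
    [0,0,0.15,0,0,0,1],
    [0,0,0,0,0,0,1],
    [0,0,0,0,0,0,1],
    [0,0,0,0,0,0,1]
  ]
}}

```text
clock: 23.3
ee_pos: [0.5319, 0.0013, 0.0882]
tool_rot: [-0.0, 0.676, 0.736, -0.0]
contact_force: [3.0, -0.6, -22.2]
finger_gap: 0.241
```

>>> {"name": "apply_moves", "arguments": {
  "deltas": [
    [0,0,0,0,0,0,1],
    [0,0,0,0,0,0,1],
    [0,0,0,0,0,0,1],
    [0,0,0,0,0,0,1],
    [0,0,0,0,0,0,1],
    [0,0,0,0,0,0,1]
  ]
}}

```text
clock: 24.05
ee_pos: [0.5319, 0.0013, 0.0883]
tool_rot: [-0.0, 0.676, 0.736, -0.0]
contact_force: [3.3, 0.0, -25.2]
finger_gap: 0.237
```

The force crept up to 25 N, above the 10–20 N range, so I back off to a steady value inside it.

>>> {"name": "apply_moves", "arguments": {
  "deltas": [
    [0,0,0.6,0,0,0,1],
    [0,0,0.2,0,0,0,1]
  ]
}}

```text
clock: 24.3
ee_pos: [0.532, 0.0012, 0.088]
tool_rot: [0.0, 0.676, 0.736, 0.0]
contact_force: [-0.0, 0.0, -14.2]
finger_gap: 0.241
```

>>> {"name": "apply_moves", "arguments": {
  "deltas": [
    [0,0,0,0,0,0,1],
    [0,0,0,0,0,0,1]
  ]
}}

```text
clock: 24.55
ee_pos: [0.5321, 0.0012, 0.088]
tool_rot: [0.0, 0.676, 0.736, 0.0]
contact_force: [-0.2, 0.2, -12.4]
finger_gap: 0.234
```

>>> {"name": "apply_moves", "arguments": {
  "deltas": [
    [0,0,0,0,0,0,1],
    [0,0,0,0,0,0,1]
  ]
}}

```text
clock: 24.8
ee_pos: [0.5321, 0.0012, 0.0879]
tool_rot: [0.0, 0.676, 0.736, 0.0]
contact_force: [-2.1, 0.1, -9.3]
finger_gap: 0.244
```

The hold has to be steadier, so I relax the pull and repeat the tug, trimming as the controller creeps.

>>> {"name": "apply_moves", "arguments": {
  "deltas": [
    [0,0,0.4,0,0,0,1],
    [0,0,0.4,0,0,0,1],
    [0,0,0,0,0,0,1],
    [0,0,0,0,0,0,1],
    [0,0,0,0,0,0,1],
    [0,0,0,0,0,0,1]
  ]
}}

```text
clock: 25.55
ee_pos: [0.5323, 0.0012, 0.0869]
tool_rot: [0.0, 0.676, 0.736, 0.0]
contact_force: [-0.4, 0.5, -0.7]
finger_gap: 0.241
```

>>> {"name": "apply_moves", "arguments": {
  "deltas": [
    [0,0,-0.4,0,0,0,1],
    [0,0,-0.2,0,0,0,1],
    [0,0,0,0,0,0,1],
    [0,0,0,0,0,0,1]
  ]
}}

```text
clock: 26.05
ee_pos: [0.5321, 0.0012, 0.0874]
tool_rot: [-0.0, 0.676, 0.736, 0.0]
contact_force: [0.0, -0.3, -0.9]
finger_gap: 0.238
```

>>> {"name": "apply_moves", "arguments": {
  "deltas": [
    [0,0,0,0,0,0,1],
    [0,0,0,0,0,0,1]
  ]
}}

```text
clock: 26.3
ee_pos: [0.5321, 0.0012, 0.0874]
tool_rot: [-0.0, 0.676, 0.736, 0.0]
contact_force: [0.0, 0.7, -0.7]
finger_gap: 0.24
```

>>> {"name": "apply_moves", "arguments": {
  "deltas": [
    [0,0,-0.3,0,0,0,1],
    [0,0,-0.3,0,0,0,1]
  ]
}}

```text
clock: 26.55
ee_pos: [0.532, 0.0013, 0.0878]
tool_rot: [-0.0, 0.676, 0.736, -0.0]
contact_force: [1.5, -0.9, -6.9]
finger_gap: 0.24
```

>>> {"name": "apply_moves", "arguments": {
  "deltas": [
    [0,0,0,0,0,0,1],
    [0,0,0,0,0,0,1],
    [0,0,0,0,0,0,1]
  ]
}}

```text
clock: 26.92
ee_pos: [0.532, 0.0013, 0.0878]
tool_rot: [-0.0, 0.676, 0.736, -0.0]
contact_force: [2.0, -1.1, -9.0]
finger_gap: 0.237
```

>>> {"name": "apply_moves", "arguments": {
  "deltas": [
    [0,0,0,0,0,0,1],
    [0,0,0,0,0,0,1],
    [0,0,0,0,0,0,1]
  ]
}}

```text
clock: 27.3
ee_pos: [0.532, 0.0013, 0.0879]
tool_rot: [-0.0, 0.676, 0.736, -0.0]
contact_force: [1.6, -0.2, -12.5]
finger_gap: 0.235
```

>>> {"name": "apply_moves", "arguments": {
  "deltas": [
    [0,0,0,0,0,0,1],
    [0,0,0,0,0,0,1],
    [0,0,0,0,0,0,1]
  ]
}}

```text
clock: 27.68
ee_pos: [0.532, 0.0013, 0.088]
tool_rot: [-0.0, 0.676, 0.736, -0.0]
contact_force: [1.6, 0.9, -13.7]
finger_gap: 0.239
```

>>> {"name": "apply_moves", "arguments": {
  "deltas": [
    [0,0,0,0,0,0,1],
    [0,0,0,0,0,0,1],
    [0,0,0,0,0,0,1]
  ]
}}

```text
clock: 28.05
ee_pos: [0.532, 0.0012, 0.088]
tool_rot: [-0.0, 0.676, 0.736, -0.0]
contact_force: [0.8, -0.6, -14.0]
finger_gap: 0.242
```

>>> {"name": "apply_moves", "arguments": {
  "deltas": [
    [0,0,0,0,0,0,1],
    [0,0,0,0,0,0,1],
    [0,0,0,0,0,0,1]
  ]
}}

```text
clock: 28.42
ee_pos: [0.532, 0.0013, 0.088]
tool_rot: [-0.0, 0.676, 0.736, -0.0]
contact_force: [1.8, -0.4, -14.7]
finger_gap: 0.243
```

The tug held steady at 12.5–14.7 N for over a second, and the lock held. Next I lower the part lightly back to the stop and release it.

>>> {"name": "apply_moves", "arguments": {
  "deltas": [
    [0,0,0.6,0,0,0,1],
    [0,0,0.8,0,0,0,1],
    [0,0,0.8,0,0,0,1],
    [0,0,0.8,0,0,0,1],
    [0,0,0.8,0,0,0,1],
    [0,0,0.6,0,0,0,1],
    [0,0,0,0,0,0,1],
    [0,0,0,0,0,0,1]
  ]
}}

```text
clock: 29.42
ee_pos: [0.5321, 0.0012, 0.0836]
tool_rot: [-0.0, 0.676, 0.736, 0.0]
contact_force: [0.5, -0.3, -0.7]
finger_gap: 0.236
```

>>> {"name": "apply_moves", "arguments": {
  "deltas": [
    [0,0,0.4,0,0,0,1],
    [0,0,0,0,0,0,1],
    [0,0,0,0,0,0,1],
    [0,0,0,0,0,0,1]
  ]
}}

```text
clock: 29.92
ee_pos: [0.5322, 0.0012, 0.0833]
tool_rot: [0.0, 0.676, 0.736, 0.0]
contact_force: [-1.0, -0.6, 3.0]
finger_gap: 0.239
```

>>> {"name": "apply_moves", "arguments": {
  "deltas": [
    [0,0,0,0,0,0,0.7],
    [0,0,0,0,0,0,0.6],
    [0,0,0,0,0,0,0.5],
    [0,0,0,0,0,0,0.3],
    [0,0,0,0,0,0,0.2],
    [0,0,0,0,0,0,0.1],
    [0,0,0,0,0,0,0.1]
  ]
}}

```text
clock: 30.8
ee_pos: [0.5321, 0.0012, 0.0833]
tool_rot: [0.0, 0.676, 0.736, 0.0]
contact_force: [-0.2, 0.1, -0.2]
finger_gap: 0.903
```

>>> {"name": "apply_moves", "arguments": {
  "deltas": [
    [0,0,-10,0,0,0,0.1],
    [0,0,-20,0,0,0,0.1],
    [0,0,-30,0,0,0,0.1],
    [0,0,-30,0,0,0,0.1],
    [0,0,-30,0,0,0,0.1],
    [0,0,-30,0,0,0,0.1],
    [0,0,0,0,0,0,0.1]
  ]
}}

```text
clock: 31.68
ee_pos: [0.5327, 0.0012, 0.2359]
tool_rot: [0.002, 0.676, 0.736, 0.001]
contact_force: [-0.2, 1.3, -0.5]
finger_gap: 0.9
```

>>> {"name": "apply_moves", "arguments": {
  "deltas": [
    [-40,0,0,0,0,0,0.1],
    [-40,0,0,0,0,0,0.1],
    [-40,0,0,0,0,0,0.1],
    [0,0,0,0,0,0,0.1]
  ]
}}

```text
clock: 32.17
ee_pos: [0.542, -0.1203, 0.2325]
tool_rot: [-0.0, 0.678, 0.736, -0.0]
contact_force: [-0.2, 0.5, 0.2]
finger_gap: 0.898
```

```bash
python3 - <<'E'
from h import *
to([.5322,.0012,.083])
S=snap("scene","s5");T=snap("top","t5")
for n,im,roi in(("scene",S,(180,150,440,240)),("top",T,(225,170,480,290))):
    for nm,lo,hi in(("bronze",(6,90,90),(16,200,255)),("red",(0,200,80),(4,255,255)),("blue",(100,90,60),(125,255,255))):
        for b,c in blobs(im,lo,hi,roi):print(n,nm,b.tolist(),c.round(1))
for z in(.067,.072,.077,.127):print(z,proj("scene",[.532,.0008,z]).round(1))
a=cv2.resize(S[150:230,300:440],(780,440),interpolation=cv2.INTER_CUBIC);cv2.imwrite("pics/c5.png",a)
E
```

```text
at [ 0.542  -0.1203  0.2325] t 32.17 F [-0.2  0.5  0.2] M [0.01 0.01 0.  ] gap 0.898
shift [121.9   0.3 149.5] tool y yaw 4.7
scene bronze [328, 173, 10, 22, 201] [332.6 183.7]
scene bronze [411, 177, 12, 23, 208] [416.4 188. ]
scene red [327, 170, 7, 5, 19] [329.2 171.7]
scene red [209, 177, 11, 29, 181] [214.2 189.1]
scene red [256, 187, 11, 30, 186] [261.4 199.6]
scene red [192, 214, 10, 11, 76] [196.1 218.9]
scene blue [329, 195, 8, 4, 16] [332.5 197. ]
scene blue [410, 200, 9, 4, 20] [414.1 201.9]
top bronze [373, 170, 52, 26, 542] [398.2 181.1]
top bronze [238, 191, 13, 11, 93] [244.6 195.9]
top bronze [377, 190, 17, 7, 28] [385.9 192.8]
top bronze [393, 192, 11, 6, 18] [397.7 195.3]
top bronze [405, 198, 6, 5, 10] [407.3 200.2]
top bronze [342, 210, 11, 16, 98] [348.  216.6]
top bronze [358, 213, 12, 10, 76] [363.7 217.3]
top bronze [317, 217, 9, 11, 81] [320.8 222. ]
top bronze [334, 228, 10, 7, 30] [338.4 231.8]
top bronze [415, 238, 13, 24, 174] [420.2 248.3]
top red [448, 226, 7, 7, 41] [451.  228.8]
top red [306, 257, 10, 33, 208] [310.6 272. ]
top red [432, 268, 10, 7, 52] [436.7 270.8]
0.067 [332.2 194.5]
0.072 [332.2 192.8]
0.077 [332.2 191.1]
0.127 [332.  173.4]
```

View pics/c5.png

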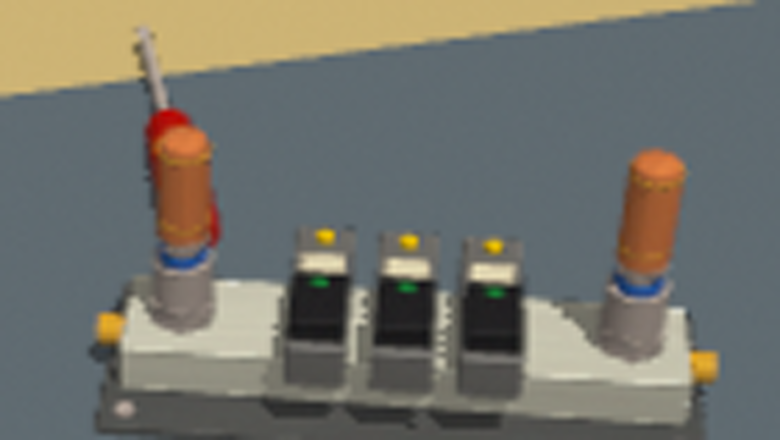

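The silencer stands upright in the open port at crop (185,190), just like the fitted one at (655,210). The collar is up and the other items haven't moved, so I'm handing in.

```bash
python3 -c "
from h import *
print(env.get_state()['clock']);print(env.hand_in())"
```

```text
32.275
the job is handed in; nothing more can be done
None
```

The bronze silencer is locked in the open push-fit port and sitting on its stop. I handed the job in at 32.3 s, with the gripper clear.

- **Insertion:** The jaws snapped into the groove, pulling the part in with about 8 N. I felt the stop about 27 mm below the mouth and pressed to 24 N.
- **Tug:** My first pull crept up to about 25 N, above the asked 10–20 N though well under 50 N. I relaxed it and repeated the tug. That one held steady at 12.5–14.7 N for over a second, and the lock did not give.
- **Before letting go:** I lowered the part back onto the stop with about 3 N, then opened the gripper and moved away.
- **Last checks:** The final picture shows the silencer upright, like the fitted one, with the collar up. The red silencers, plug and fitted silencer showed no movement in the scene camera. In the last top view, one red silencer was not picked up by the colour mask, probably because the arm was covering it. I did not separately re-measure the meter or the screwdriver.

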